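Lock the tube rotator with its pin

TASK

Lock the tube rotator so that its drum cannot turn: stand the red-headed pin in the slanted sleeve of the blue machine, swing the yellow-handled lever slowly away from the robot until the hidden hole in the shaft comes in line and the pin drops, then push the pin fully home with its collar flush on the sleeve, and let go. Leave the black and green pins in their stand and do not disturb the bottle or the jar.

Things in the scene. Friction and masses are not known exactly. Their poses are not given: they have to be found in the camera images.
- rotator: tube rotator: blue housing 160 (x) x 250 (y) x 55 mm high on the bench, origin at the centre of its underside, front facing its own -x (towards the robot). Its shaft runs along its own y, 115 mm above the bench, straight over the origin. Sleeve at y = +75 mm, lever at y = -76 mm, drum between them
- drum_mid (a point): middle of the grey foam drum, on the shaft's axis: radius 48 mm (white tube caps out to 61 mm), 85 mm long along the rotator's y; it turns with the lever
- shaft_end (a point): point on the shaft's axis below the sleeve, inside a black round casing (radius 41 mm) between two blue cheeks (76 mm deep, 60 mm apart over all, top 153 mm above the bench). The steel shaft is 40 mm across here and has a cross-hole 16.4 mm wide, which cannot be seen; it goes right through, so a pin crosses the shaft into a guide below
- sleeve: slanted aluminium sleeve on the rotator for the lock pin, 40 x 40 mm outside. Origin at the centre of its mouth (170 mm above the bench), z along the bore pointing out: it leans 28 degrees from vertical to the rotator's front. Bore 16 mm square, with a lead-in 4 mm deep, 24 mm wide at the mouth. The shaft's surface is 42 mm below the mouth: a pin put in stands on it by itself, foot 42 mm deep
- lever (a joint): angle of the lever (rad) about the rotator's y: 0 upright, negative leaning to the rotator's front (-x), positive to its back; -1.05 to 1.0. Starts at -0.85 to -0.45, stays where left (drag about 2 N at the handle). The hole comes in line at an unknown angle from 0 to 0.6, found only by turning slowly with the pin standing in the sleeve: the pin drops and blocks the lever
- lever_grip (a point): middle of the lever's yellow handle: a round bar 18 mm across, 50 mm long, parallel to the rotator's y, 108 mm from the rotator's middle on its -y side; free to be pinched from above or pushed from its front. At lever angle a it is at the rotator's (x, z) = (65 sin a, 115 + 65 cos a) mm: an arc of 65 mm radius about the shaft
- lockpin: the lock pin, to be used: red head. Steel shank 14 mm across and 100 mm long with a foot tapered over 8 mm to 7 mm, then a red collar 36 mm across and 5 mm thick, then a red round knob 28 mm across and 36 mm tall (141 mm in all, about 70 g). Origin at the centre of its foot, z axis along the pin towards the head. At the start it stands upright in one of the stand's three holes
- lockpin_collar (a point): centre of the underside of the lock pin's collar, 100 mm from the foot; it meets the sleeve's origin when the pin is home. When the hole comes in line the pin drops by its weight until its collar is 3 to 10 mm short, where sprung balls below stop it; pushed on along the bore (10 to 15 N) it goes home until the collar sits on the mouth, and the balls keep it there
- spare_a: spare pin, same shape as the lock pin but with a black head; stays in the stand
- spare_b: spare pin, same shape as the lock pin but with a green head; stays in the stand
- stand: grey pin stand, a fixed block 200 (x) x 64 (y) x 55 mm high, origin at the centre of its underside; three upright 16 mm square holes 45 mm deep at x = -66, 0 and +66 mm of its own frame
- bottle: amber bottle with white cap, 60 mm across, 130 mm tall, standing in front of the stand; origin at the centre of its underside
- jar: white jar with a blue lid, 72 mm across, 90 mm tall, standing behind the rotator; origin at the centre of its underside

How it is judged:
On the way:
1. the lock pin's foot stands in the sleeve, at least 20 mm deep (z of lockpin in the frame of sleeve between -0.11 and -0.02 m and x of lockpin in the frame of sleeve between -0.008 and 0.008 m and y of lockpin in the frame of sleeve between -0.008 and 0.008 m and angle between the z axis of lockpin and the z axis of sleeve, either way round below 0.2 rad), for 0.2 s.
At the end, for the whole second after the job is handed in: the lock pin is through the shaft and home: the underside of its collar is within 3 mm of the sleeve's mouth and within 5 mm of its centre, the pin is in line with the sleeve (within 0.06 rad), and pin and lever are at rest and released (distance between lockpin_collar and sleeve below 0.005 m and z of lockpin_collar in the frame of sleeve below 0.003 m and angle between the z axis of lockpin and the z axis of sleeve, either way round below 0.06 rad and linear speed of lockpin below 0.02 m/s and velocity of joint lever between -0.05 and 0.05 rad/s); the robot touches nothing.
It fails at once if the bottle or the jar is shoved more than 30 mm or tipped over (distance of any of bottle, jar from where it was at the start of the episode above 0.03 m or angle between any of bottle, jar's own z axis and vertical above 0.5 rad).
It fails at once if a spare pin (black or green) is moved more than 20 mm (distance of any of spare_a, spare_b from where it was at the start of the episode above 0.02 m).
It also fails if it takes over 61 s, if anything falls off the work surface, if the arm or the gripper's body presses on something with over 40 N, if the wrist force passes 120 N, or if a joint passes its speed limit or range.

ROBOT

A 7-joint arm with a two-finger parallel gripper is mounted at the origin on the work surface. World frame = base frame: x ahead of the robot, y to its left, z up, the work surface at z = 0. Lengths are in m, angles in rad, forces in N, time in s.
With the tool pointing down it reaches from about 0.4 to 0.925 m from the base axis. Payload 5.6 kg.
Tool frame: the origin (TCP) lies at the very end of the fingers, on their centre line; the grasp point (between the pads) lies 19 mm behind it; z points along the fingers, y is the line along which they close (so a half turn about z gives the same grasp; the last joint's range is limited). The gripper opens to 85 mm and grips with 20 to 120 N. Pads are 22 mm wide; open, the fingers measure 114 mm over their backs; the gripper's body (76 mm by 85 mm) begins 54 mm behind the grasp point. The pads swing forward as they close: fully open they stand 13 mm farther back than shut.
Start: joints at [1.303, 0.468, -0.012, 1.603, 0.006, 1.071, -0.056], TCP at [0.145, -0.634, 0.193] pointing down, gripper open.
Joint ranges: [-2.53, 2.53], [-0.31, 2.02], [-1.57, 1.55], [0.28, 2.44], [-1.29, 4.43], [0.15, 1.84], [-2.92, 2.92]. Speed limits (rad/s): [2.57, 2.57, 3.14, 3.14, 3.14, 3.14, 3.14].

INTERFACE

Orientations are given as [roll, pitch, yaw] about the fixed x, y, z axes, in that order (R = Rz(yaw) Ry(pitch) Rx(roll)).
In Python, from workcell import r, imaging, solver gives the robot as it stands (r), with the cameras (imaging) and the kinematics (solver). Calls block until the motion is done:
- r.move_to(position, orientation): joint-space move of the TCP to a pose.
- r.move_linear(position, ori=None, max_speed=0.15, max_force=None): straight line of the TCP; ori=None keeps the orientation; max_speed is the mean speed in m/s. With max_force (N) it stops when the force on the tool has changed by that much, and returns True; else False.
- r.goto_joints(angles): joint-space move.
- r.command_gripper(opening, effort=None): finger opening in m; effort is the grip in N (None keeps the last); returns when the fingers have stopped.
- r.dwell(seconds).
- solver.solve_ik(position, orientation): joint angles nearest the present ones, or None.
- imaging.read_camera(name): name is "scene" or "top" or "wrist"; returns a dict with "frame" (420x560x3 uint8, red, green, blue), "fx", "fy", "cx", "cy" (pixels), "T" (4x4, takes a point from camera to world coordinates); the wrist camera has in their place "T_tool_cam" (4x4, takes a point from camera to tool coordinates, whose origin is the TCP and whose axes are the flange's). Camera axes: x right, y up, looking along -z (the intrinsics and any distortion apply to the point x, -y, -z); pixel columns grow to the right and rows downward; lengths in m; the calibration is good to about 2 mm. A picture is of the moment at which its call begins: read the wrist's pose just before it. There is no depth.
A pose or a line that the arm cannot do raises r.Unreachable and nothing moves.
- r.sign_off(): hands the job in; it is judged then, once.
Readings, each from a call of its own:
- r.get_time(): time.
- r.get_q(): joint angles.
- r.get_joint_velocities(): joint speeds.
- r.get_effort(): joint torques, N m.
- r.get_tool_pos(): TCP position.
- r.get_eef_rot(): TCP orientation.
- r.get_force(): force on the tool from outside, world axes, zero at the start.
- r.get_torque(): the same for the moment, N m.
- r.get_grip_width(): finger opening in m.
- r.get_grasp_force(): force on a finger pad.
Only numpy, scipy, OpenCV 4.12 (cv2) and the standard library are available. Lean on these libraries where they do the work, as an engineer would, in place of code of your own. Each camera call takes 0.05 s, during which the arm holds its last target. There are 200 camera calls.

## Working session

There is one attempt and no reset: what is moved stays moved. The work goes in short steps, each a Python script; the robot and the scene stay as the last script left them, time stands still between calls to the robot, and variables do not carry over. Pictures are saved under pics/ and viewed, at most 14 in all, crops included, and the job is handed in when it is done.

```bash
mkdir -p pics; ls; python3 - <<'E'
from workcell import r, imaging, solver
import cv2, numpy as np
for n in ("scene","top"):
    c=imaging.read_camera(n); cv2.imwrite(f"pics/{n}0.png",c["frame"][:,:,::-1])
    print(n,c["fx"],c["fy"],c["cx"],c["cy"],[k for k in c]); print(np.round(c["T"],4).tolist())
c=imaging.read_camera("wrist");print({k:v for k,v in c.items() if k!="frame"})
print(r.get_tool_pos(),r.get_eef_rot(),r.get_time())
E
```

```text
pics
workcell.py
scene 434.8008858972964 434.8008858972964 285.11908494372705 212.54095727525214 ['frame', 'fx', 'fy', 'cx', 'cy', 'T']
[[-0.7203, -0.5667, 0.3999, 0.9481], [0.6936, -0.5912, 0.4116, 0.3307], [0.0032, 0.5738, 0.819, 0.8441], [0.0, 0.0, 0.0, 1.0]]
top 472.01739188362785 472.01739188362785 282.47867806038823 212.71647456619496 ['frame', 'fx', 'fy', 'cx', 'cy', 'T']
[[-0.0143, 0.9965, -0.0825, 0.5241], [-0.9994, -0.0117, 0.0322, -0.0109], [0.0311, 0.0829, 0.9961, 0.885], [0.0, 0.0, 0.0, 1.0]]
{'fx': 358.011159766043, 'fy': 358.011159766043, 'cx': 285.1830382106512, 'cy': 207.29234495151573, 'T_tool_cam': array([[-8.71553122e-04,  9.65615209e-01,  2.59974053e-01,
         6.46950839e-02],
       [ 9.99999598e-01,  8.96438231e-04,  2.28422093e-05,
         1.12147337e-03],
       [-2.10993895e-04,  2.59973969e-01, -9.65615602e-01,
        -1.78761702e-01],
       [ 0.00000000e+00,  0.00000000e+00,  0.00000000e+00,
         1.00000000e+00]])}
[ 0.14471024 -0.63321551  0.19274141] [-3.14023866e+00  9.58271283e-05  2.24698938e-01] 0.15
```

View pics/scene0.png

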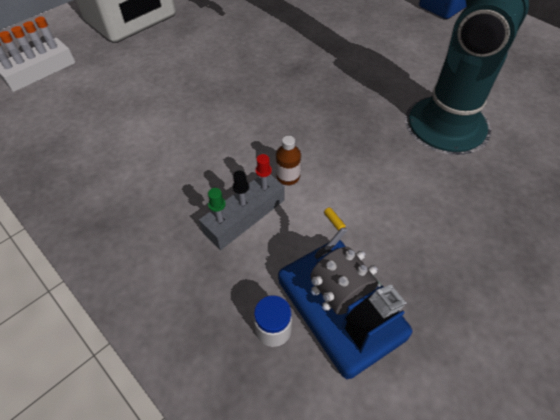

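View pics/top0.png

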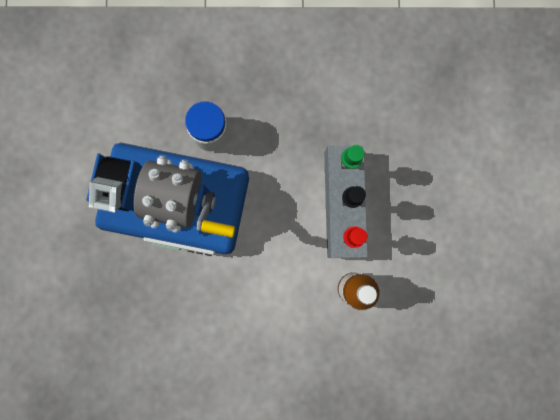

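Scene: red pin head at about (263,165), handle (334,218), sleeve mouth (389,298). Top: red head (355,237), handle (218,229), sleeve mouth (106,194); jar and bottle clear of both work spots. Next I'll get coarse positions from the two views.

```bash
cat > h.py <<'E'
from workcell import r, imaging, solver
import cv2, numpy as np
from scipy.spatial.transform import Rotation as R
def cam(n):
    if n=="wrist":
        p,o=r.get_tool_pos(),r.get_eef_rot()
    c=imaging.read_camera(n)
    if n=="wrist":
        T=np.eye(4);T[:3,:3]=R.from_euler("xyz",o).as_matrix();T[:3,3]=p
        c["T"]=T@c["T_tool_cam"]
    return c
def ray(c,uv):
    d=np.array([(uv[0]-c["cx"])/c["fx"],-(uv[1]-c["cy"])/c["fy"],-1.])
    return c["T"][:3,3],c["T"][:3,:3]@d
def plane(c,uv,z):
    o,d=ray(c,uv);return o+d*(z-o[2])/d[2]
def tri(L):
    A=np.zeros((3,3));b=np.zeros(3);ps=[]
    for c,uv in L:
        o,d=ray(c,uv);d=d/np.linalg.norm(d);M=np.eye(3)-np.outer(d,d);A+=M;b+=M@o;ps.append((M,o))
    x=np.linalg.solve(A,b);return x,max(np.linalg.norm(M@(x-o)) for M,o in ps)
H=dict(red=((0,150,60),(6,255,255)),yellow=((18,150,60),(32,255,255)),blue=((105,150,40),(125,255,255)),green=((50,120,40),(80,255,255)))
def mask(c,k):
    return cv2.inRange(cv2.cvtColor(c["frame"],cv2.COLOR_RGB2HSV),*H[k])
def blobs(m,amin=30):
    n,l,s,ce=cv2.connectedComponentsWithStats(m)
    return [(int(s[i,4]),ce[i],(l==i).astype(np.uint8)*255) for i in np.argsort(-s[:,4]) if i and s[i,4]>amin]
def big(c,k): return blobs(mask(c,k))[0]
E
python3 - <<'E'
from h import *
np.set_printoptions(precision=4,suppress=True)
s,t=cam("scene"),cam("top")
for k in("red","yellow","green"):
    print(k,[[b[0],b[1]] for b in blobs(mask(s,k))[:4]],[[b[0],b[1]] for b in blobs(mask(t,k))[:3]],tri([(s,big(s,k)[1]),(t,big(t,k)[1])]))
print("sleeve",tri([(s,(389,298)),(t,(106,194))]))
for b in blobs(mask(t,"blue"))[:3]:
    bx=cv2.boxPoints(cv2.minAreaRect(cv2.findNonZero(b[2])))
    P=np.array([plane(t,p,.055) for p in bx]);print(b[0],P[:,:2].tolist(),P.mean(0))
    for i in range(4):
        e=P[i]-P[i-1];print(np.linalg.norm(e),np.arctan2(e[1],e[0]))
y=big(t,"yellow")[2];print(cv2.minAreaRect(cv2.findNonZero(y)))
def view(c,u0,v0,w,h,f,n): cv2.imwrite(n,cv2.resize(c["frame"][v0:v0+h,u0:u0+w,::-1],None,fx=f,fy=f,interpolation=cv2.INTER_CUBIC))
E
```

```text
red [[276, array([263.2065, 165.3986])]] [[390, array([354.6821, 236.5436])]] (array([ 0.5469, -0.1509,  0.1299]), np.float64(0.000193631024962282))
yellow [[205, array([334.1463, 218.4488])]] [[369, array([217.374 , 228.2304])]] (array([0.5611, 0.0648, 0.1685]), np.float64(7.584336520128287e-05))
green [[310, array([215.7419, 199.7419])]] [[409, array([352.4156, 156.2567])]] (array([ 0.6784, -0.1514,  0.1268]), np.float64(0.00024419872508846014))
sleeve (array([0.6141, 0.2348, 0.1662]), np.float64(0.0019604237085867216))
6127 [[0.5714980073509757, 0.29103167673831276], [0.7233353736704972, 0.2635241452754755], [0.6712240468725913, 0.019537712698370256], [0.5195923464838621, 0.05109689109429855]] [0.6214 0.1563 0.055 ]
0.24548502804059325 1.3577470135300074
0.1543089436747836 -0.17922060512039406
0.249489417936594 -1.7812175924373126
0.15488109730952762 2.9363916886429493
1200 [[0.7753214136207516, 0.14448599999297695], [0.8061806324634675, 0.08398843533861633], [0.7424067395482905, 0.05319415685826266], [0.7120386312330115, 0.11355083611868955]] [0.759  0.0988 0.055 ]
0.07043929947595365 0.45467992492611975
0.06791352381294301 -1.0991091276071392
0.07081946769555696 -2.6917455291750096
0.0675658991947459 2.0369560676917136
93 [[0.6583741691810059, 0.30566457582560164], [0.7014832662925728, 0.28646131199727404], [0.6966032367248263, 0.276495494839822], [0.6535228516389879, 0.29574690795503356]] [0.6775 0.2911 0.055 ]
0.011040625792245181 1.1158589850769136
0.04719279177411383 -0.419069833456847
0.011096494951012519 -2.026151331702844
0.04718618956937148 2.7213431089554314
((217.46153259277344, 228.1923065185547), (33.535858154296875, 11.178620338439941), 11.309932708740234)
```

```bash
cat >> h.py <<'E'
YAW=-0.207; TH=np.radians(28)
def ins(yaw=None,extra=0.): # tool along the bore
    return (R.from_euler("z",YAW if yaw is None else yaw)*R.from_euler("y",-TH)*R.from_euler("x",np.pi)*R.from_euler("z",extra))
def sz(): return -ins().as_matrix()[:,2]
def eul(o): return o.as_euler("xyz").tolist()
E
python3 - <<'E'
from h import *
np.set_printoptions(precision=2,suppress=True)
m=np.array([.611,.235,.168])
for e in(0,np.pi/2,-np.pi/2,np.pi):
    print(e,[solver.solve_ik((m+sz()*d).tolist(),eul(ins(extra=e))) for d in(.01,.067,.15,.2)])
for yw in(0,np.pi,.0):print(solver.solve_ik([.547,-.151,.12],[np.pi,0,yw]))
def shot(i):
    c=cam("wrist");cv2.imwrite(f"pics/w{i}.png",c["frame"][:,:,::-1]);np.savez(f"w{i}.npz",**c);return c
r.move_to([.547,-.151,.25],[np.pi,0,0]);c1=shot(1)
r.move_linear([.527,-.111,.25],max_speed=.2);c2=shot(2)
for k in("red",):print(blobs(mask(c1,k))[0][:2],blobs(mask(c2,k))[0][:2],tri([(c,big(c,k)[1]) for c in(c1,c2)]))
m1=m+sz()*.13
y=ins().as_matrix()[:,1]
r.move_to((m1+.03*y).tolist(),eul(ins()));c3=shot(3)
r.move_linear((m1-.03*y).tolist(),max_speed=.2);c4=shot(4)
print(r.get_time())
cv2.imwrite("pics/m1.png",np.vstack([np.hstack([cv2.resize(c["frame"],(400,300)) for c in p]) for p in((c1,c2),(c3,c4))])[:,:,::-1])
E
```

```text
0 [array([-1.16,  0.37,  0.67,  2.01,  0.22,  0.49, -2.52]), array([-1.22,  0.25,  0.67,  2.  ,  0.33,  0.62, -2.61]), array([-1.32,  0.09,  0.66,  1.97,  0.44,  0.82, -2.71]), array([-1.38,  0.  ,  0.65,  1.94,  0.48,  0.95, -2.75])]
1.5707963267948966 [array([ 0.33,  0.77, -1.32,  1.92,  1.36,  1.18,  1.41]), array([ 0.34,  0.6 , -1.31,  1.91,  1.18,  1.13,  1.48]), array([ 0.37,  0.36, -1.29,  1.89,  0.91,  1.08,  1.65]), array([ 0.41,  0.23, -1.3 ,  1.85,  0.75,  1.08,  1.76])]
-1.5707963267948966 [array([-0.06,  0.42, -0.67,  1.94,  0.97,  0.78, -1.55]), array([-0.08,  0.31, -0.67,  1.93,  0.83,  0.82, -1.44]), array([ 0.09,  0.2 , -0.89,  1.9 ,  0.71,  0.95, -1.35]), array([ 0.11,  0.12, -0.91,  1.86,  0.6 ,  1.  , -1.27])]
3.141592653589793 [array([ 0.1 ,  0.49, -0.89,  1.93,  1.09,  0.87, -0.04]), array([ 0.23,  0.46, -1.1 ,  1.92,  1.04,  0.98, -0.01]), array([ 0.25,  0.27, -1.1 ,  1.89,  0.8 ,  1.  ,  0.16]), array([ 0.29,  0.17, -1.12,  1.86,  0.67,  1.04,  0.25])]
[ 0.46  0.44 -0.32  1.86  0.18  0.87 -1.51]
[ 0.77  0.54 -0.74  1.84  0.44  0.94  1.41]
[ 0.46  0.44 -0.32  1.86  0.18  0.87 -1.51]
(1301, array([286.19, 190.73])) (1368, array([334.51, 168.19])) (array([ 0.54, -0.15,  0.12]), np.float64(2.2027957873169554e-05))
5.025
```

View pics/m1.png

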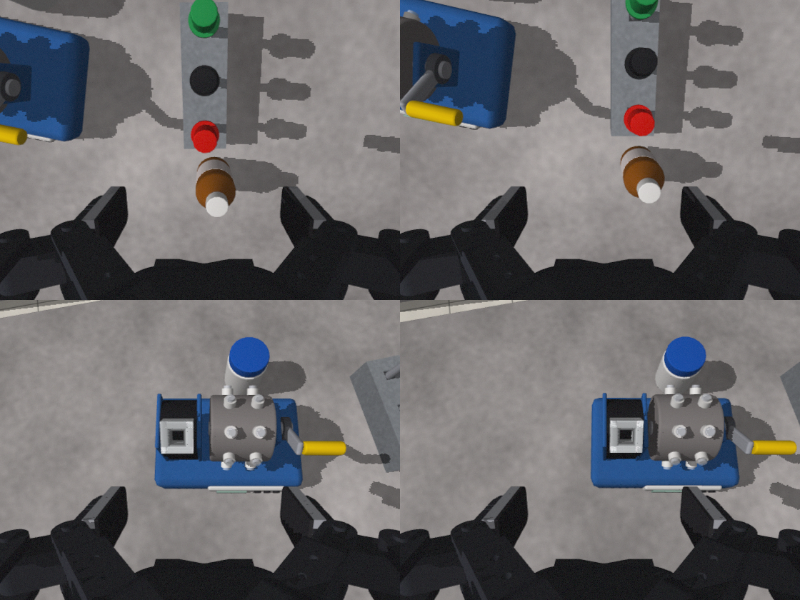

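Wrist views show the pins, the sleeve mouth (w3 at about (248,189) full-res, w4 at about (316,189)) and the handle. I'll zoom in on the mouth and the red head to pick the contours.

```bash
python3 - <<'E'
import cv2,numpy as np
L=[]
for i,(u,v) in((3,(248,189)),(4,(316,189)),(1,(286,191)),(2,(334,168))):
    f=cv2.imread(f"pics/w{i}.png")[v-35:v+35,u-45:u+45];L.append(cv2.resize(f,(396,296),interpolation=cv2.INTER_NEAREST))
    if i==3: print(f[:,:,1][10:60:3,15:75:3])
cv2.imwrite("pics/z1.png",np.vstack([np.hstack(L[:2]),np.hstack(L[2:])]))
E
```

```text
[[129  89  36  33  33  31  35  34  24  33  34  28  31  36  31  35  32  35
   30  36]
 [131  91  34  90 106 115 107 107 106 107 108 108 107 106 112 109 107 114
   31  37]
 [115  89 154 171 154 170 160 162 161 160 161 164 161 159 164 194 186 161
   29  36]
 [116  87 181 169 160 164 169 171 166 169 170 170 171 171 176 216 214 190
   25  37]
 [104  85 161 171 163 165 170 168 168 167 169 168 169 166 169 193 187 172
   25  38]
 [110  82 141 172 168 159 162 162 162 163 163 161 160 162 171 182 185 186
   26  34]
 [103  82 142 170 163 149 106  89  90  86  89  91  88  96 184 189 184 173
   36  36]
 [103  81 125 171 159 149  88  71  22  26  24  29  23  83 181 188 183 173
   22  33]
 [100  77 124 171 160 151 101  73  24  25  22  29  28  86 183 188 182 173
   23  34]
 [ 98  74 116 175 163 151  93  73  32  22  18  22  13  79 182 188 184 168
   21  36]
 [ 97  73 115 173 161 152  90  67  27  24  23  19  28  81 182 187 183 172
   16  34]
 [ 95  71  90 173 163 153  91  70  79  81  78  82  78  89 178 189 183 185
   14  32]
 [ 96  69  88 175 163 156 107  77  83 104 104 103 101  98 177 186 184 182
   12  38]
 [ 93  70  75 174 162 153  96 132 130 130 129 130 130 129 173 187 185 183
   18  33]
 [ 87  64  81 215 203 161 192 196 198 191 194 192 194 191 191 190 194 192
   10  35]
 [ 91  46  59 226 216 180 188 187 189 188 191 190 189 190 190 188 190 203
   19  27]
 [ 89  91  53 196 208 163 189 189 189 188 189 186 185 186 187 187 186 190
   24  27]]
```

View pics/z1.png

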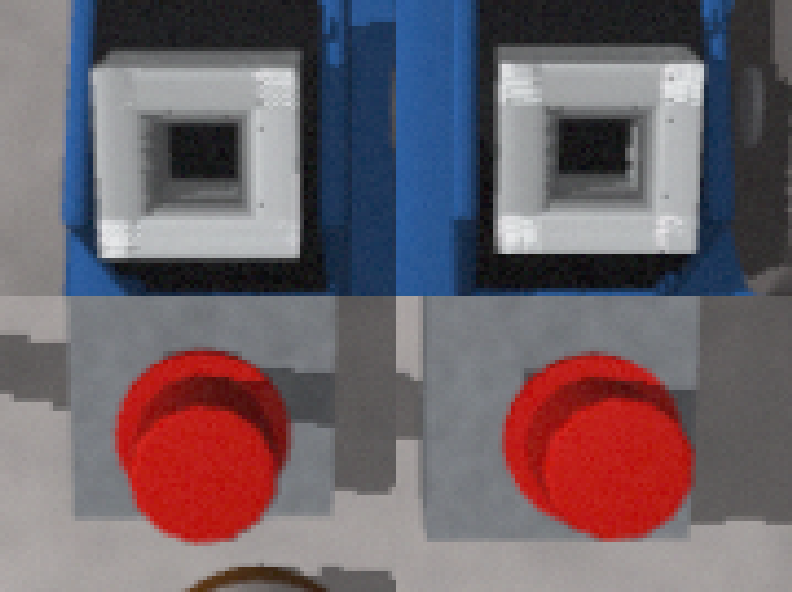

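Zoom: mouth opening spans about u 234.6–260.5, v 180–205 (w3) and u 305–329.6, v 179–204 (w4). The knob's top disc is centred at (287.5,198) in w1 and (339.3,173.8) in w2.

```bash
python3 - <<'E'
from h import *
np.set_printoptions(precision=4,suppress=True)
C={i:dict(np.load(f"w{i}.npz")) for i in(1,2,3,4)}
f=lambda x,y,u,v:(u-45+(x+.5)/4.4-.5,v-35+(y+.5)/4.23-.5)
top=tri([(C[1],f(204.5,177.5,286,191)),(C[2],f(221.5,172.5,334,168))])
col=tri([(C[1],f(203.5,138,286,191)),(C[2],f(194,142,334,168))])
print("knob top",top,"collar",col)
P={}
for i,(u,v) in((3,(248,189)),(4,(316,189))):
    g=cv2.GaussianBlur(C[i]["frame"][:,:,1],(3,3),0)
    w=np.zeros_like(g);w[v-15:v+25,u-20:u+20]=(g[v-15:v+25,u-20:u+20]<143)*255
    b=blobs(w)[0];rc=cv2.minAreaRect(cv2.findNonZero(b[2]));print(rc,b[0])
    q=cv2.boxPoints(rc);q=q[np.argsort(np.arctan2(q[:,1]-q[:,1].mean(),q[:,0]-q[:,0].mean()))];P[i]=q
X=np.array([tri([(C[3],a),(C[4],b)])[0] for a,b in zip(P[3],P[4])])
print(X,[tri([(C[3],a),(C[4],b)])[1] for a,b in zip(P[3],P[4])]);print("centre",X.mean(0),np.linalg.norm(np.roll(X,1,0)-X,axis=1))
c1=tri([(C[3],P[3].mean(0)),(C[4],P[4].mean(0))]);print(c1,sz())
a=X[1]-X[0]+X[2]-X[3];print("right dir",a/np.linalg.norm(a), "expected",-ins().as_matrix()[:,1])
d=X[3]-X[0]+X[2]-X[1];n=np.cross(d,a);print("normal",n/np.linalg.norm(n))
# handle in w3,w4 : long axis ends
Y={}
for i in(3,4):
    b=big(C[i],"yellow");rc=cv2.minAreaRect(cv2.findNonZero(b[2]));print(rc);Y[i]=b[1]
print("handle",tri([(C[3],Y[3]),(C[4],Y[4])]))
# housing top-front edge yaw: blue fit in top cam done; drum-free blue bottom edge
for i in(3,4):
    b=big(C[i],"blue")[2];cols=range(*( (235,395) if i==3 else (290,450)))
    p=np.array([(x,np.nonzero(b[:,x])[0].max()) for x in cols if b[:,x].any()],np.float32)
    vx,vy,x0,y0=cv2.fitLine(p,cv2.DIST_HUBER,0,.01,.01).ravel()
    A,B=[plane(C[i],(x0+s*vx,y0+s*vy),.03) for s in(-70,70)];e=B-A;print("yaw",np.arctan2(e[1],e[0])+np.pi/2)
E
```

```text
knob top (array([ 0.5436, -0.1551,  0.1457]), np.float64(8.87862958998345e-06)) collar (array([ 0.5437, -0.155 ,  0.1085]), np.float64(0.00024280943795548814))
((246.0, 192.0), (24.0, 24.0), 90.0) 600
((315.5, 191.0), (24.0, 25.0), 90.0) 613
[[0.6209 0.2451 0.1671]
 [0.615  0.2243 0.1715]
 [0.595  0.2285 0.1671]
 [0.6006 0.2494 0.1626]] [np.float64(0.0001771725265626511), np.float64(0.00015919013320606613), np.float64(0.00016886348608927162), np.float64(0.00018726712010421352)]
centre [0.6079 0.2369 0.1671] [0.0213 0.0221 0.021  0.0221]
(array([0.6078, 0.2368, 0.1671]), np.float64(0.0001731638361813244)) [-0.4594  0.0965  0.8829]
right dir [-0.258  -0.9443  0.2041] expected [ 0.2055  0.9787 -0.    ]
normal [-0.1586  0.2498  0.9552]
((453.5, 207.0), (60.99999237060547, 19.999996185302734), 0.0)
((523.1099243164062, 206.3835906982422), (61.88722229003906, 19.946725845336914), 1.3639274835586548)
handle (array([0.5569, 0.063 , 0.1676]), np.float64(9.799637938942297e-05))
yaw -0.18379921063506055
yaw -0.18213777733037317
```

```bash
sed -i 's/^YAW=.*TH/YAW=-0.203; MOUTH=np.array([.607,.2368,.169]); TH/' h.py; python3 - <<'E'
from h import *
np.set_printoptions(precision=4,suppress=True)
dn=[np.pi,0,0]
r.move_linear((r.get_tool_pos()+sz()*.06).tolist(),max_speed=.2)
r.move_to([.5445,-.1545,.24],dn)
r.move_linear([.5445,-.1545,.119],max_speed=.15,max_force=8)
print(r.get_tool_pos(),r.get_force())
r.command_gripper(.02,40);print(r.get_grip_width(),r.get_grasp_force(),r.get_force())
r.move_linear([.5445,-.1545,.36],max_speed=.2)
print(r.get_grip_width(),r.get_q())
r.move_to((MOUTH+sz()*(.05+.109)).tolist(),eul(ins()));print(r.get_q(),r.get_time())
c=cam("wrist");np.savez("w5.npz",**c);cv2.imwrite("pics/w5.png",c["frame"][:,:,::-1])
E
```

```text
[ 0.5453 -0.1545  0.1199] [-0.79   -0.1158  0.5346]
0.020149699475560955 0.0 [0.284  0.5685 0.2636]
0.020106215697315143 [ 0.2572  0.205  -0.0477  1.5922  0.0099  1.3469 -1.3625]
[-0.0222  0.1542 -0.7604  1.9008  0.6414  0.9358 -2.8764] 11.625
```

View pics/w5.png

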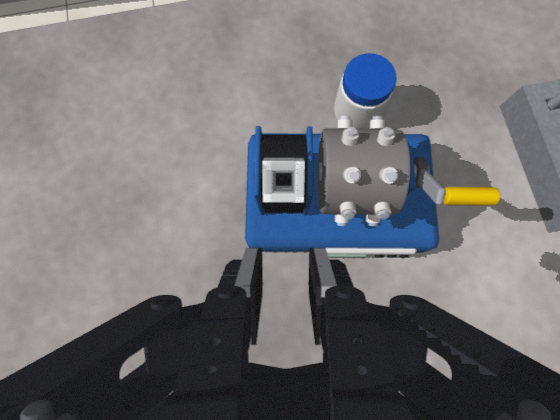

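The gripper closed on nothing: no pin is in the fingers. I'll look at the stand.

```bash
python3 - <<'E'
from h import *
np.set_printoptions(precision=4,suppress=True)
s,t=cam("scene"),cam("top")
for k in("red","green"):
    print(k,big(s,k)[:2],big(t,k)[:2])
f=np.hstack([cv2.resize(s["frame"][120:270,170:370],(400,300)),cv2.resize(t["frame"][130:280,280:480],(400,300))])
w1=cv2.imread("pics/w1.png")
cv2.imwrite("pics/z2.png",f[:,:,::-1])
E
```

```text
red (279, array([263.2151, 165.3728])) (389, array([354.6812, 236.5707]))
green (311, array([215.6752, 199.7492])) (408, array([352.3725, 156.3186]))
```

View pics/z2.png

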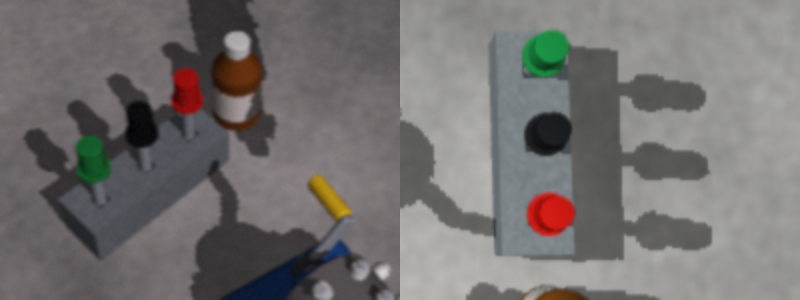

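The pin hasn't moved. In w5 the finger gap looks nearer 27 mm than the 20 mm reported, so the fingers probably closed around the knob without pressing on it. I'll retry with a full close command and check.

```bash
python3 - <<'E'
from h import *
np.set_printoptions(precision=4,suppress=True)
dn=[np.pi,0,0]
r.command_gripper(.085)
r.move_to([.5445,-.1545,.24],dn)
r.move_linear([.5445,-.1545,.119],max_speed=.15,max_force=8)
print(r.get_tool_pos(),r.get_force())
r.command_gripper(0,40);print(r.get_grip_width(),r.get_grasp_force(),r.get_force(),r.get_time())
c=cam("wrist");np.savez("w6.npz",**c);cv2.imwrite("pics/w6.png",c["frame"][:,:,::-1])
if r.get_grasp_force()>5:
    r.move_linear([.5445,-.1545,.36],max_speed=.2);print(r.get_grip_width(),r.get_grasp_force(),r.get_force(),r.get_time())
    c=cam("wrist");np.savez("w7.npz",**c);cv2.imwrite("pics/w6.png",np.hstack([cv2.imread("pics/w6.png")[:,80:480],c["frame"][:,80:480,::-1]]))
E
```

```text
[ 0.5453 -0.1544  0.1199] [-0.4844 -0.014   0.2884]
-0.00011368564400510562 0.0 [-0.1477  0.2032 -0.0882] 15.6917
```

View pics/w6.png

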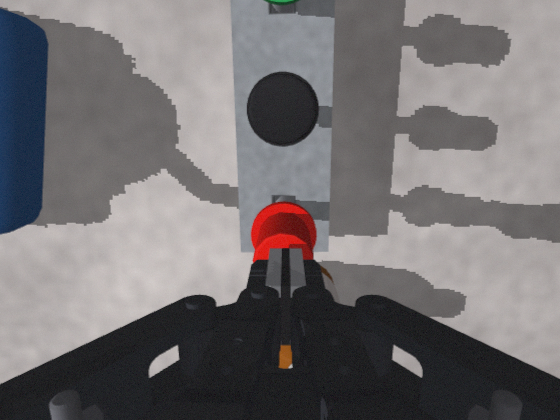

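The fingers block the view of the knob's top, and their tips project about 40 mm behind the stated TCP. That suggests they closed above the knob. A gentle touch downward will measure the real tip offset.

```bash
python3 - <<'E'
from h import *
np.set_printoptions(precision=4,suppress=True)
p=r.get_tool_pos()
print(r.move_linear([.5445,-.1545,.085],max_speed=.03,max_force=4),r.get_tool_pos(),r.get_force(),r.get_torque())
c=cam("wrist");np.savez("w8.npz",**c)
s=cam("scene")
r.move_linear([.5445,-.1545,.16],max_speed=.15);print(r.get_time())
cv2.imwrite("pics/z3.png",np.hstack([c["frame"][100:400,80:480],cv2.resize(s["frame"][100:250,170:370],(400,300))])[:,:,::-1])
E
```

```text
True [ 0.5454 -0.1547  0.1133] [-0.4793  0.336   3.6017] [-0.0242  0.0529  0.024 ]
16.7667
```

View pics/z3.png

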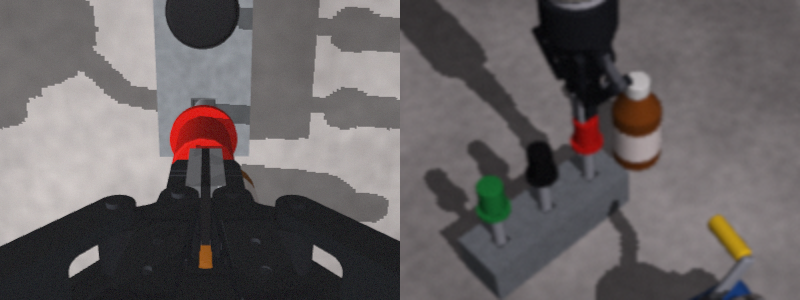

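Contact came at TCP z = 0.113 with the knob top at about 0.151, so the fingertips end about 37 mm short of the reported TCP. I'll correct for that and grasp again.

```bash
cat >> h.py <<'E'
SHORT=.0375   # fingertips end this far behind the reported TCP (found by touch)
OFF=.010-SHORT # TCP above the collar's underside when the pin is held
E
python3 - <<'E'
from h import *
np.set_printoptions(precision=4,suppress=True)
r.command_gripper(.085)
print(r.move_linear([.5445,-.1545,.0825],max_speed=.15,max_force=8),r.get_tool_pos())
r.command_gripper(0,50);print(r.get_grip_width(),r.get_grasp_force(),r.get_force(),r.get_time())
if r.get_grasp_force()>5 or r.get_grip_width()>.015:
    r.move_linear([.5445,-.1545,.34],max_speed=.25);print(r.get_grip_width(),r.get_grasp_force(),r.get_force())
    r.move_to((MOUTH+sz()*(.16+OFF)).tolist(),eul(ins()));print(r.get_q(),r.get_time())
    c=cam("wrist");np.savez("w9.npz",**c);cv2.imwrite("pics/w9.png",c["frame"][:,:,::-1])
E
```

```text
False [ 0.5451 -0.1544  0.083 ]
0.026537059425309737 49.021536111831665 [-0.4951  1.1197  4.1053] 18.7833
0.026442444434572988 49.246827363967896 [-0.7345 -0.5166 -0.6499]
[-0.6915  0.1199 -0.0109  1.9527  0.529   0.8264 -2.7934] 21.5
```

View pics/w9.png

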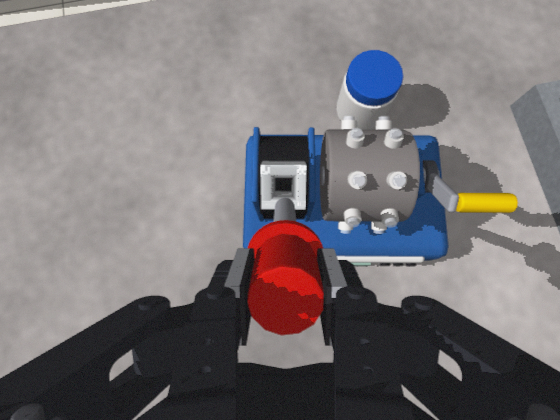

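The pin is held straight: foot at about (285,200), mouth at about (285,185), and both match the predicted projections. Inserting now.

```bash
python3 - <<'E'
from h import *
np.set_printoptions(precision=4,suppress=True)
def st(m=""):
    p=r.get_tool_pos()-MOUTH;R_=ins().as_matrix().T@p
    print(m,"d",-R_[2]-OFF,"lat",R_[:2],r.get_force(),r.get_time())
r.move_linear((MOUTH+sz()*(.11+OFF)).tolist(),max_speed=.15);st()
print(r.move_linear((MOUTH+sz()*(.08+OFF)).tolist(),max_speed=.05,max_force=6));st()
print(r.move_linear((MOUTH+sz()*(.048+OFF)).tolist(),max_speed=.03,max_force=5));st()
E
```

```text
d 0.10978686073171483 lat [0.0003 0.0004] [-1.0921 -0.7421 -0.5781] 22.0333
False
 d 0.07996672381491882 lat [-0.     -0.0001] [ 0.6151  0.4108 -1.2082] 22.7833
True
 d 0.0586588962833928 lat [-0.0001 -0.0003] [-2.4843 -0.0188  4.9529] 23.5083
```

Foot stands on the shaft at d = 58.7 mm (expected 58). Release, retreat, and push the lever.

```bash
cat >> h.py <<'E'
def rot2w(x,y,z):
    Q=R.from_euler("z",YAW).as_matrix();o=MOUTH-Q@np.array([-.0291,.075,0]);o[2]=0
    return o+Q@np.array([x,y,z])
def w2rot(p): return R.from_euler("z",-YAW).apply(np.array(p)-rot2w(0,0,0))
E
python3 - <<'E'
from h import *
np.set_printoptions(precision=4,suppress=True)
r.command_gripper(.085)
r.move_linear((r.get_tool_pos()+sz()*.08).tolist(),max_speed=.2);print(r.get_force(),r.get_time())
hx=w2rot([.557,.063,.1676]);print("handle",hx,np.arcsin(hx[0]/.065))
z=.150-SHORT;dn=[np.pi,0,YAW];Y=-.110
P=lambda x,zz=z: rot2w(x,Y,zz).tolist()
x0=hx[0]-.05
r.command_gripper(0)
r.move_to(P(x0,.24),dn);print(r.get_q())
c=cam("wrist");np.savez("w10.npz",**c)
r.move_linear(P(x0),max_speed=.15,max_force=8);print(r.get_time(),r.get_force())
print(r.move_linear(P(-.005-.020),max_speed=.05,max_force=10),w2rot(r.get_tool_pos()),r.get_force(),r.get_time())
s=cam("scene");cv2.imwrite("pics/z4.png",np.hstack([cv2.resize(s["frame"][150:390,240:440],(500,600)),cv2.resize(c["frame"],(300,600))])[:,:,::-1])
E
```

```text
[ 0.6082 -0.3544 -1.3472] 24.6583
handle [-0.043  -0.1053  0.1676] -0.7235605788982175
[-0.2969  0.1817  0.1081  1.8919 -0.0221  1.0687 -1.9528]
27.3 [ 0.1836 -0.4019  1.1454]
True [-0.0603 -0.1102  0.1121] [-0.3738 -0.9009  0.3779] 28.0667
```

View pics/z4.png

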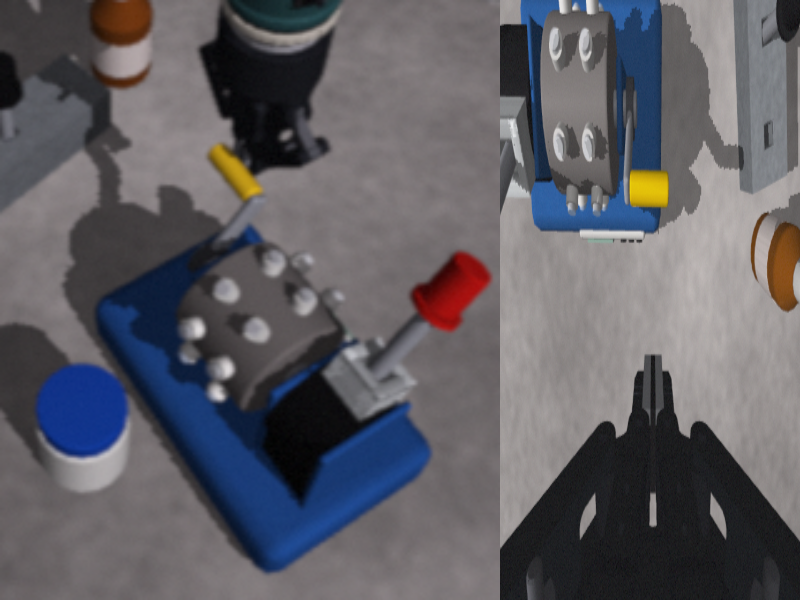

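The pin stands in the sleeve; the fingers have just met the handle, and a brief force spike stopped the move. I'll keep going more gently.

```bash
python3 - <<'E'
from h import *
np.set_printoptions(precision=4,suppress=True)
z=.150-SHORT;P=lambda x: rot2w(x,-.110,z).tolist()
hit=r.move_linear(P(-.028),max_speed=.03,max_force=12);print(hit,w2rot(r.get_tool_pos()),r.get_force(),r.get_time())
if not hit:
    hit=r.move_linear(P(.022),max_speed=.006,max_force=6);print(hit,w2rot(r.get_tool_pos()),r.get_force(),r.get_time())
s=cam("scene");t=cam("top")
for k in("red","yellow"):
    try: print(k,big(s,k)[:2],big(t,k)[:2],tri([(s,big(s,k)[1]),(t,big(t,k)[1])]))
    except Exception as e: print(k,e)
E
```

```text
True [-0.0601 -0.1105  0.1114] [-0.5156  0.1331  0.6057] 28.525
red (501, array([420.7265, 266.4591])) (757, array([ 79.0766, 221.7728])) (array([0.5684, 0.2465, 0.2341]), np.float64(0.0007696570717298774))
yellow list index out of range
```

```bash
python3 - <<'E'
from h import *
np.set_printoptions(precision=4,suppress=True)
z=.150-SHORT;P=lambda x: rot2w(x,-.110,z).tolist()
for v in(.01,.02,.02):
    hit=r.move_linear(P(-.028),max_speed=v,max_force=18);print(hit,w2rot(r.get_tool_pos()),r.get_force(),r.get_time())
    if not hit: break
s=cam("scene");c=cam("wrist")
print(big(s,"yellow")[:2])
cv2.imwrite("pics/z5.png",np.hstack([cv2.resize(s["frame"][150:330,260:400],(400,514)),cv2.resize(c["frame"][:,80:406],(400,514))])[:,:,::-1])
E
```

```text
False [-0.028  -0.11    0.1125] [-0.0823  0.6672  0.8371] 32.025
(221, array([319.905 , 222.4118]))
```

View pics/z5.png

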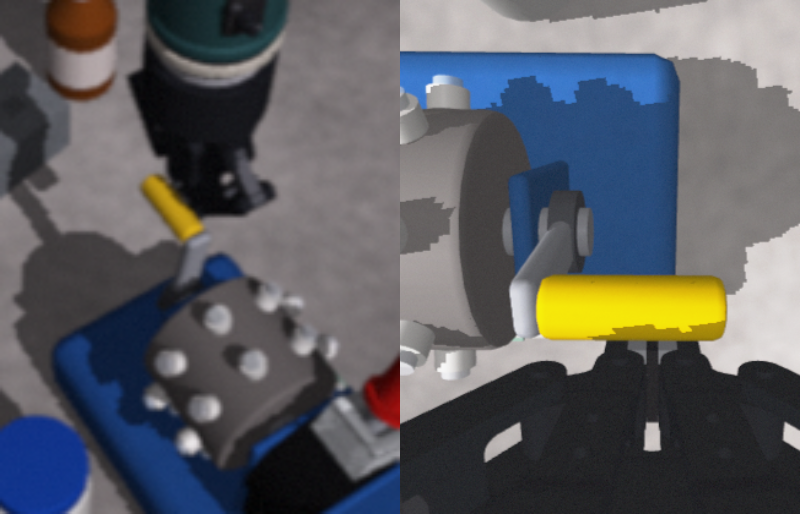

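The lever follows at 10 mm/s. Now the slow sweep, checking after each stop whether the red head has dropped.

```bash
python3 - <<'E'
from h import *
np.set_printoptions(precision=4,suppress=True)
z=.150-SHORT;P=lambda x: rot2w(x,-.110,z).tolist()
def red():
    s,t=cam("scene"),cam("top");return tri([(s,big(s,"red")[1]),(t,big(t,"red")[1])])[0]
for x in(-.016,-.003,.010,.024):
  for k in range(3):
    hit=r.move_linear(P(x),max_speed=.0075,max_force=9);q=red()
    print(hit,w2rot(r.get_tool_pos())[0],r.get_force(),q,r.get_time())
    if q[2]<.215 or not hit: break
  if q[2]<.215: break
E
```

```text
False -0.01600617418751682 [-1.8444  0.0341  2.6774] [0.5987 0.2401 0.1918] 33.975
```

The pin dropped (red head z 0.234 → 0.192) near lever angle 0. Next: back off, then press the knob along the bore.

```bash
python3 - <<'E'
from h import *
np.set_printoptions(precision=4,suppress=True)
z=.150-SHORT;P=lambda x,zz=z: rot2w(x,-.110,zz).tolist()
r.move_linear(P(-.05),max_speed=.15)
r.move_linear(P(-.06,.25),max_speed=.2)
T=lambda h:(MOUTH+sz()*(h-SHORT)).tolist()
r.move_to(T(.12),eul(ins()))
r.move_linear(T(.062),max_speed=.15,max_force=10)
H=lambda:-(ins().as_matrix().T@(r.get_tool_pos()-MOUTH))[2]+SHORT
print("pre",H(),r.get_force(),r.get_time())
for k in range(3):
    hit=r.move_linear(T(.038),max_speed=.012,max_force=26);print(hit,"h",H(),r.get_force(),r.get_time())
    if not hit or H()<.0415: break
E
```

```text
pre 0.06174106321077028 [-1.195   0.0511 -0.0516] 36.5917
True h 0.041193208339663404 [-1.5426 -1.0103  4.2025] 38.3167
```

```bash
python3 - <<'E'
from h import *
np.set_printoptions(precision=4,suppress=True)
T=lambda h:(MOUTH+sz()*(h-SHORT)).tolist()
r.move_linear(T(.14),max_speed=.2)
s,t,c=cam("scene"),cam("top"),cam("wrist");q=tri([(s,big(s,"red")[1]),(t,big(t,"red")[1])])
print(q,"along bore",(q[0]-MOUTH)@sz(),r.get_force(),r.get_time())
cv2.imwrite("pics/z6.png",np.hstack([cv2.resize(s["frame"][240:380,300:440],(400,400),interpolation=cv2.INTER_CUBIC),cv2.resize(c["frame"][120:320,185:385],(400,400),interpolation=cv2.INTER_CUBIC)])[:,:,::-1])
E
```

```text
(array([0.6019, 0.24  , 0.1865]), np.float64(0.001005526057160893)) along bore 0.01807603228020921 [ 0.5037 -0.2296 -0.7946] 39.1083
```

View pics/z6.png

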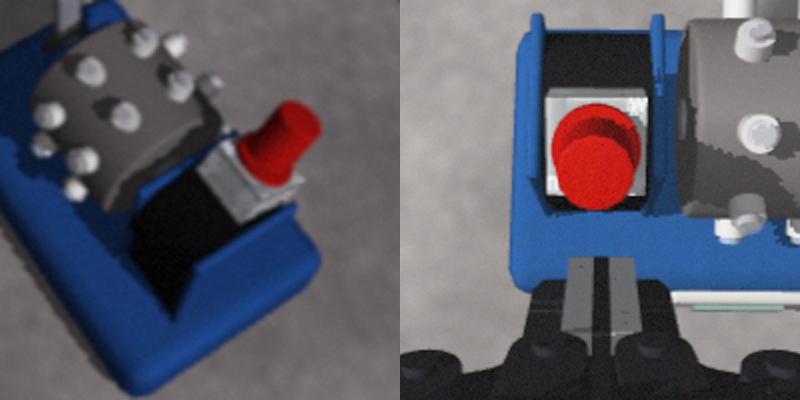

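The collar sits on the mouth. The head's distance along the bore went 76 → 24 → 18 mm, which puts the collar gap at about 0 mm. Nothing is touching the robot, so I'm handing in.

```bash
python3 -c "
from workcell import r, imaging, solver
r.dwell(.3);print(r.get_time(),r.get_joint_velocities().round(3));print(r.sign_off())"
```

```text
39.4083 [-0.001 -0.005 -0.002 -0.    -0.001  0.001  0.002]
the job is handed in; nothing more can be done
None
```

The lock pin is through the shaft and pushed home, with its collar flush on the sleeve as measured by camera. The robot had let go and backed clear when I handed the job in at 39.4 s; no verdict came back.

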